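Take the L-shaped perch out of the chick box and stand it in the wash tray

ROBOT

A 6-joint arm with a two-finger parallel gripper is mounted at the origin on a cart in front of the work surface, level with it; the furniture and walls round the work are solid. World frame = base frame: x ahead of the robot, y to its left, z up, the work surface at z = 0. Lengths are in mm, angles in rad, forces in N, time in s.
With the tool pointing down it reaches from about 300 to 775 mm from the base axis. Payload 14.6 kg.
Tool frame: the origin (TCP) lies at the centre of the arm's flange, where the gripper is bolted on; the fingertips stand 199 mm ahead of it and the grasp point (between the pads) lies 180 mm ahead of it; z points along the fingers, y is the line along which they close (so a half turn about z gives the same grasp; the last joint's range is limited). The gripper opens to 94 mm and grips with 3 to 60 N. Pads are 16 mm wide; open, the fingers measure 119 mm over their backs; the gripper's body (75 mm by 177 mm) begins 78 mm behind the grasp point.
Start: joints at [-1.244, 0.3, 1.521, -0, 1.321, -0.067], TCP at [211.028, -507.896, 404.646] pointing down, gripper open.
Joint ranges: [-3.03, 3.03], [-0.79, 2.21], [0.23, 2.52], [-1.04, 4.18], [0, 3.07], [-2.55, 2.55]. Speed limits (rad/s): [2.22, 2.22, 2.57, 3.14, 3.14, 3.14].

INTERFACE

Orientations are given as [roll, pitch, yaw] about the fixed x, y, z axes, in that order (R = Rz(yaw) Ry(pitch) Rx(roll)).
In Python, from cell import manip, optics, workorder gives the robot as it stands.
- The arm moves only by the tool step_arm, never from a script. Its argument "increments" is a list that holds one entry, the list of rows, each a list of 7 numbers: the turn, a rotation vector about the tool's x, y, z as a fraction of full scale, then the shift along the tool's x, y, z as a fraction of full scale, then the closure, from -1 (fully open) to 1 (shut). In form: [[[wx, wy, wz, tx, ty, tz, fingers], ...]]. A call has 1 to 5 rows; each row shifts and turns the commanded pose from where the row before left it, along the tool's axes as they then stand; what a row does not reach is not made up. Full scale, the value 1, is 40 mm for a shift and 45 degrees for a turn. A row lasts 1/10 s, in which the tool goes at most 50 mm and 8.59 degrees, less where a joint would pass 70% of its speed; a pose out of reach is approached as far as the arm can. A call with a number of a shift or a turn outside -1 to 1 is refused whole. A call with a gripper value outside its range is refused whole. The fingers move at their own pace and stop on an object; "newtons" is the grip in N (left out, the last holds). Time passes only in rows, so rows that do not move let the fingers close. It gives the time, the measured TCP pose, the force, the opening and the grip force at its end, in the units of the state.
- manip.read_state(): the state, without advancing time (a new reading comes with each control period).
- optics.camera(name): name is "scene" or "top"; returns a dict with "frame" (400x640x3 uint8, red, green, blue), "range_z" (400x640 float32, mm along the optical axis (not along the pixel's ray), 0 where there is no reading), "mtx" (3x3 intrinsics, pixels), "cam_to_world" (4x4, takes a point from camera to world coordinates). Camera axes: x right, y down, z forward; pixel columns grow to the right and rows downward; lengths in mm; the calibration is good to about 2 mm. A picture is of the moment at which its call begins.
- workorder.sign_off(): hands the job in; it is judged then, once.
The state is a dict: "clock": time; "joints": joint angles; "qd": joint speeds; "effort": joint torques, N m; "eef_pos": TCP position; "eef_rot": TCP orientation; "wrist_force": force on the tool from outside, world axes, zero at the start; "moment": the same for the moment, N m; "finger_gap": finger opening in mm; "finger_force": force on a finger pad.
Only numpy, scipy, OpenCV 4.12 (cv2) and the standard library are available. Lean on these libraries where they do the work, as an engineer would, in place of code of your own. Each camera call takes 0.05 s, during which the arm holds its last target. There are 200 camera calls.

TASK

Open the chick box's clear shutter: pull up the black spring plunger, slide the shutter all the way open with it and let the plunger drop into its second hole. Then take the L-shaped perch by its white grip, turn it under the cover until its long wooden foot lies along the slot, draw it up and out without forcing it against the box, and set it down gently, upright on its foot inside the steel wash tray. Leave the box open and locked, and leave the other things on the table where they are.

Things in the scene. Friction and masses are not known exactly. Their poses are not given: they have to be found in the camera images.
- chick_box: Grey box with vent holes, fixed, 190 (its x) x 164 (its y) x 90 mm high, walls and floor 4 mm, with a clear 4 mm cover whose upper face is at 90 mm. Origin: centre of its underside; z up. Inside it is free for x = -91..91, y = -78..78, z = 4..80 mm. Metal guide bars of the shutter lie on the cover at x = +-75 mm, up to z = 97 mm.
- slot_edge (a point): Middle of the fixed long edge of the slot in the box's cover, at x = 0, y = -36, z = 90 mm of the box. The metal-lipped slot runs along the box's x, from x = -56 to +56 mm. Its other long edge is the shutter's: at y = -20 mm when shut (gap 16 mm, only the perch's stem fits), at y = +4 mm when open (gap 40 mm, centre line y = -16 mm).
- shutter (a joint): Clear sliding shutter on top of the cover, 140 x 62 x 4 mm, its upper face at z = 95 mm of the box, with a metal strip along its edge at the slot. Value in m: 0 shut, 0.024 open; end stop at 0.027; it slides to the box's +y (about 1 N of friction) and can move only while the plunger is pulled up.
- plunger (a joint): Spring index plunger on the shutter, moving with it; its pin drops into one of two holes in the cover, 24 mm apart. Value in m: 0 fully down in a hole, at most 0.014 pulled up; the pin is out of its hole from about 0.010. The spring pulls down with 4.5 N, up to 8.7 N fully up. Let go over a hole, it drops in by itself.
- plunger_knob (a point): Centre of the plunger's black round knob, 26 mm across and 30 mm high; moves with plunger and shutter. With the plunger down it is at z = 127.5 mm above the table, at x = 0 and y = 32 mm (shut) or 56 mm (open) of the box. Grip it from above by its sides. Only a 16 mm steel collar lies under it.
- perch: Loose L-shaped perch, 0.1 to 0.18 kg: wooden foot 91 x 22 x 16 mm; a 10 mm round steel stem rises from its heel to a flat white grip. Origin: under the foot, on the stem's axis; x along the foot to its toe (foot from x = -11 to +80 mm), z up the stem. It starts standing on the box's floor, stem in the slot near its middle, foot pointing to the box's +y side, 43 to 138 degrees from its x.
- perch_toe (a point): The toe end of the perch's foot, on its underside, 80 mm from the perch's origin along its x.
- perch_grip (a point): Centre of the perch's white grip, 128 mm above the perch's origin; the grip is 34 mm along the foot, 12 mm across it and 40 mm high. Grip it across its 12 mm.
- wash_tray: Open steel wash tray, fixed, 130 (its x) x 66 (its y) x 30 mm high, walls and floor 3 mm. Origin: centre of its underside; z up. The perch's foot fits in only lengthways, either way round; stem at the tray's -x end keeps the hand further from the 0.5 m tall incubator: its face is 100 to 150 mm beyond the tray's centre, its left post near x = 0.63, y = 0.21.
- glass_jar: Bystander: clear glass jar, 62 mm across, 60 mm high; origin at the centre of its underside.
- food_cup: Bystander: small clear cup of yellow mash, 42 mm across, 38 mm high; origin at the centre of its underside.
- dropper: Bystander: brown dropper bottle, 33 mm across, 102 mm high; origin at the centre of its underside.
- nail_brush: Bystander: purple scrubbing brush, 30 x 86 x 55 mm; origin at the centre of its underside.
- cup_stack: Bystander: short stack of clear plastic cups, 43 mm across, 50 mm high; origin at the centre of its underside.

How it is judged (in metres and radians):
On the way, in this order (a step that is already met when the one before it is completed fails the run):
1. The plunger is pulled up out of its hole (value of joint plunger above 0.008 m), for 0.1 s.
2. The shutter is open and the plunger down in its second hole (value of joint shutter above 0.0215 m and value of joint plunger below 0.002 m), for 0.2 s.
3. Still under the cover, the perch is turned until its foot lies along the slot (angle between the x axis of perch and the x axis of chick_box, either way round below 0.25 rad and z of perch in the frame of chick_box below 0.085 m), for 0.1 s.
4. The perch is drawn out, wholly above the cover (z of perch in the frame of chick_box above 0.098 m), for 0.1 s.
At the end, for the whole second after the job is handed in: The perch stands upright (within 0.1 rad) and at rest on the tray's floor (its underside less than 9 mm above the table), its foot wholly between the tray's walls; the shutter is open (over 21.5 mm) and its plunger fully down (under 2 mm) in the second hole (all of step 2 and x of perch in the frame of wash_tray between -0.062 and 0.062 m and y of perch in the frame of wash_tray between -0.03 and 0.03 m and x of perch_toe in the frame of wash_tray between -0.064 and 0.064 m and y of perch_toe in the frame of wash_tray between -0.03 and 0.03 m and z of perch in the frame of wash_tray below 0.009 m and angle between perch's own z axis and vertical below 0.1 rad and linear speed of perch below 0.02 m/s and angular speed of perch below 0.2 rad/s); the robot touches nothing.
It fails at once if The perch is forced against the box or its shutter (over 40 N) (contact force between perch and chick_box above 40 N).
It fails at once if The perch is dropped into the tray, from more than about 10 mm (z of perch in the frame of wash_tray below 0.02 m and horizontal distance between perch and wash_tray below 0.08 m and linear speed of perch above 0.45 m/s).
It fails at once if A bystander is moved by more than 30 mm (distance of any of glass_jar, food_cup, dropper, nail_brush, cup_stack from where it was at the start of the episode above 0.03 m).
It also fails if it takes over 61 s, if anything falls off the work surface, if the arm or the gripper's body presses on something with over 40 N, if the wrist force passes 120 N, or if a joint passes its speed limit or range.

## Working session

There is one attempt and no reset: what is moved stays moved. The work goes in short steps, Python scripts to look and compute and a tool call to move; the robot and the scene stay as the last step left them, time stands still between calls to the robot, and variables do not carry over. Pictures are saved under pics/ and viewed, at most 10 in all, crops included, and the job is handed in when it is done.

Besides the shell and the picture viewer there is one more tool, called after "Call:" by a JSON object that holds its "name" and its "arguments". step_arm: Moves the arm, as the interface text tells. Its arguments: {"type":"object","properties":{"increments":{"type":"array","items":{"type":"array","items":{"type":"array","items":{"type":"number"}}}},"newtons":{"type":"number"}},"required":["increments"]}

```bash
ls; mkdir -p pics; cat > h.py <<'E'
import numpy as np, cv2, pickle
from cell import manip, optics, workorder
def grab(n, tag):
    c=optics.camera(n); pickle.dump(c,open(f'pics/{tag}.pkl','wb'))
    cv2.imwrite(f'pics/{tag}.png',c['frame'][:,:,::-1]); return c
def load(tag): return pickle.load(open(f'pics/{tag}.pkl','rb'))
def ray(c,u,v):
    T=np.array(c['cam_to_world']); d=np.linalg.inv(c['mtx'])@np.array([u,v,1.]); return T[:3,3],T[:3,:3]@d
def onz(c,u,v,z):
    o,d=ray(c,u,v); return o+d*(z-o[2])/d[2]
def tri(c1,p1,c2,p2):
    o1,d1=ray(c1,*p1);o2,d2=ray(c2,*p2)
    s=np.linalg.lstsq(np.c_[d1,-d2],o2-o1,rcond=None)[0]
    a=o1+d1*s[0];b=o2+d2*s[1];return (a+b)/2,np.linalg.norm(a-b)
def dep(c,u,v):
    z=c['range_z'][int(v),int(u)];o,d=ray(c,u,v);return o+d*z
def proj(c,p):
    T=np.linalg.inv(c['cam_to_world']);q=T[:3,:3]@np.array(p)+T[:3,3];q=c['mtx']@q;return q[:2]/q[2]
E
python3 - <<'E'
from h import *
for n in('scene','top'):
    c=grab(n,n+'0');print(n,np.round(c['cam_to_world'],3).tolist(),c['mtx'].tolist())
print(manip.read_state())
a=np.vstack([cv2.imread('pics/scene0.png'),cv2.imread('pics/top0.png')])
E
```

```text
pics
scene [[-0.443, -0.674, 0.592, -313.059], [-0.897, 0.333, -0.291, 542.917], [-0.001, -0.66, -0.752, 1243.372], [0.0, 0.0, 0.0, 1.0]] [[424.60248783622626, 0.0, 322.9318441400513], [0.0, 424.60248783622626, 195.84341574419417], [0.0, 0.0, 1.0]]
top [[0.201, -0.925, 0.322, 72.383], [-0.979, -0.188, 0.073, -2.442], [-0.007, -0.33, -0.944, 1534.501], [0.0, 0.0, 0.0, 1.0]] [[512.8109428065084, 0.0, 321.66401402177047], [0.0, 512.8109428065084, 198.14706768352104], [0.0, 0.0, 1.0]]
{'clock': 0.1, 'joints': array([-1.24361080e+00,  3.00432624e-01,  1.52146412e+00,  6.83389397e-06,
        1.32073039e+00, -6.65899473e-02]), 'qd': array([-0.00148909, -0.00074392, -0.0007895 ,  0.00031367, -0.00128064,
       -0.0013606 ]), 'effort': array([ 6.03462704e-04, -5.32650483e+01, -3.53286517e+01,  7.09840260e-02,
        2.34751002e-02, -7.21337938e-05]), 'eef_pos': array([ 211.02042496, -507.89060376,  404.15681534]), 'eef_rot': array([-3.14056091e+00, -7.54396538e-05,  3.93773744e-01]), 'wrist_force': array([ 0.44548879, -0.10973334, -0.63974262]), 'moment': array([ 0.00638584, -0.02972926, -0.01678997]), 'finger_force': 0.0, 'finger_gap': 94.29033839347342}
```

View pics/scene0.png

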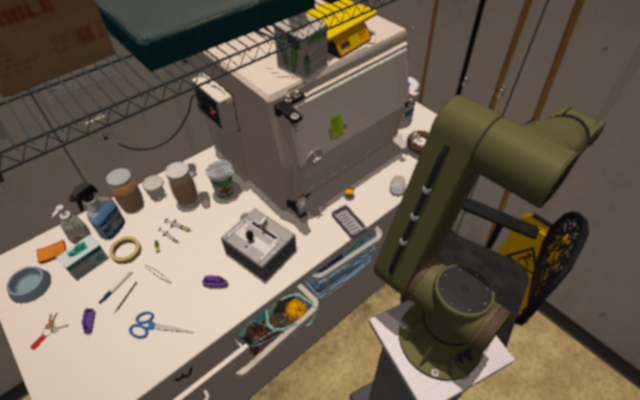

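View pics/top0.png

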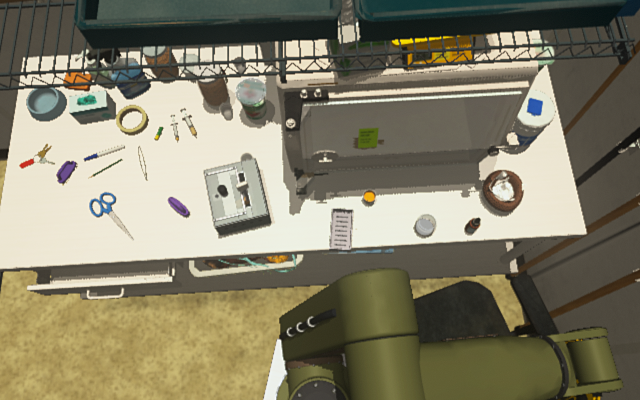

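The box is at about (237,195) in top and (258,242) in scene. The tray is at about (342,228) in top and (350,220) in scene. I'll enlarge both.

```bash
python3 - <<'E'
from h import *
a=cv2.imread('pics/top0.png');b=cv2.imread('pics/scene0.png')
A=cv2.resize(a[145:255,195:365],None,fx=4.7,fy=4.7,interpolation=cv2.INTER_CUBIC)[:, :800]
A=cv2.resize(a[145:245,200:280],(400,500),interpolation=cv2.INTER_CUBIC)
B=cv2.resize(b[200:300,215:295],(400,500),interpolation=cv2.INTER_CUBIC)
cv2.imwrite('pics/box.png',np.hstack([A,B]))
A=cv2.resize(a[180:255,320:380],(400,500),interpolation=cv2.INTER_CUBIC)
B=cv2.resize(b[180:255,320:380],(400,500),interpolation=cv2.INTER_CUBIC)
cv2.imwrite('pics/tray.png',np.hstack([A,B]))
E
```

```text
(no output)
```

View pics/box.png

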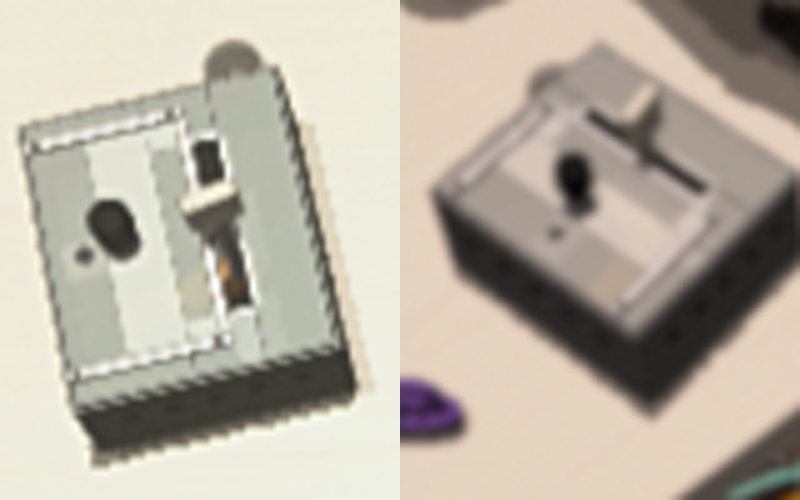

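View pics/tray.png

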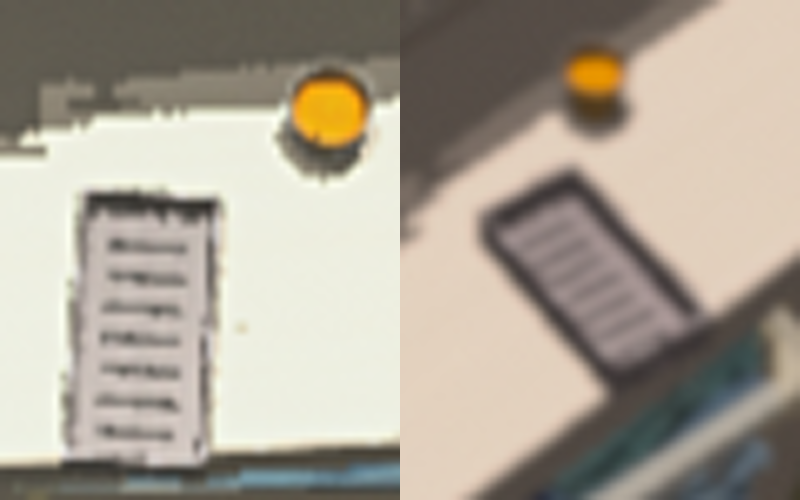

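Top crop: the knob is at about (115,230), the grip at (210,197) and the slot runs from (205,140) to (245,310). The tray rim is clear in both views. Next I'll triangulate corners, knob, grip and tray.

```bash
python3 - <<'E'
from h import *
t=load('top0');s=load('scene0')
tp=lambda x,y:(200+x/5,145+y/5); sp=lambda x,y:(215+(x-400)/5,200+y/5)
tq=lambda x,y:(320+x/6.667,180+y/6.667); sq=lambda x,y:(320+(x-400)/6.667,180+y/6.667)
P={}
for n,a,b in [('box++',(20,130),(438,190)),('box+-',(275,68),(598,40)),('box--',(350,350),(795,175)),('box-+',(78,408),(640,335)),
  ('knob',(112,226),(573,175)),('griptop',(210,197),(645,88))]:
    p,e=tri(t,tp(*a),s,sp(*b));print(n,p.round(1),round(e,1),'z90',onz(t,*tp(*a),90).round(1)[:2],onz(s,*sp(*b),90).round(1)[:2],'dep',dep(t,*tp(*a)).round(1))
for n,a,b in [('t++',(85,195),(483,225)),('t+-',(222,200),(572,168)),('t--',(210,465),(708,318)),('t-+',(65,462),(615,390))]:
    p,e=tri(t,tq(*a),s,sq(*b));print(n,p.round(1),round(e,1),'z30',onz(t,*tq(*a),30).round(1)[:2],onz(s,*sq(*b),30).round(1)[:2])
for a in [(183,205),(240,185)]: print('grip end',onz(t,*tp(*a),148))
# depth-map: points above 105mm near box, clusters
for n,c in (('top',t),('scene',s)):
    v,u=np.mgrid[:400,:640];z=c['range_z'];d=np.stack([(u-c['mtx'][0,2])/c['mtx'][0,0]*z,(v-c['mtx'][1,2])/c['mtx'][1,1]*z,z],-1)
    W=d@np.array(c['cam_to_world'])[:3,:3].T+np.array(c['cam_to_world'])[:3,3]
    bb=onz(t,237,195,90)
    m=(abs(W[...,0]-bb[0])<100)&(abs(W[...,1]-bb[1])<80)&(z>0)
    k,l,st,ce=cv2.connectedComponentsWithStats((m&(W[...,2]>108)&(W[...,2]<170)).astype(np.uint8))
    for i in range(1,k):
        if st[i,4]>8:
            w=W[l==i];print(n,st[i],'med',np.median(w,0).round(1),'max z',np.percentile(w[:,2],95).round(1),c['frame'][l==i].mean(0).round())
            q=w[w[:,2]>np.percentile(w[:,2],95)-8];print('  toplayer',q.mean(0).round(1),cv2.minAreaRect(q[:,:2].astype(np.float32)))
E
```

```text
box++ [580.2 478.5  86.3] 2.9 z90 [580.  478.4] [576.  477.8] dep [580.5 478.9  88.6]
box+- [651.8 336.8  88.4] 1.1 z90 [650.7 336. ] [651.  337.4] dep [652.8 337.2  84.8]
box-- [491.  253.8  72.5] 6.6 z90 [483.5 248.4] [481.9 260. ] dep [507.9 263.3   4. ]
box-+ [417.7 397.5  82.3] 3.1 z90 [417.  396.5] [411.5 397.5] dep [417.6 397.2  87.4]
knob [520.  397.3 126.2] 1.6 z90 [530.9 406.9] [547.8 393.1] dep [512.7 390.7 147.4]
griptop [536.7 336.6 163.7] 2.4 z90 [560.7 353.8] [595.9 323.2] dep [541.  339.5 148.3]
t++ [562.5  73.7  11.5] 1.6 z30 [557.2  73.3] [548.7  80.3]
t+- [572.1  11.2  17. ] 0.8 z30 [567.4  10.8] [563.   17.1]
t-- [447.7  -6.1  13.8] 1.8 z30 [443.   -6.7] [438.5   1.6]
t-+ [437.5  58.1   1.1] 1.9 z30 [431.4  57.6] [419.3  68.9]
grip end [533.16878035 353.61766477 148.        ]
grip end [551.75076747 324.34114587 148.        ]
top [236 181  13  11  95] med [538.  340.4 145.4] max z 154.8 [148. 144. 128.]
  toplayer [539.6 342.  151.2] ((539.8062133789062, 342.20135498046875), (12.337454795837402, 31.661184310913086), 41.29798126220703)
top [217 185  10  11  82] med [516.4 395.6 140.2] max z 147.2 [66. 65. 58.]
  toplayer [518.3 397.  142.8] ((518.762451171875, 397.52142333984375), (21.90951919555664, 21.365615844726562), 76.69664764404297)
scene [259 216   8  14  80] med [538.  344.8 139.9] max z 153.6 [132. 120. 108.]
  toplayer [541.8 343.2 150.9] ((541.7382202148438, 344.66424560546875), (11.1151762008667, 30.396066665649414), 34.32490921020508)
scene [245 230   9  10  71] med [514.9 400.6 139.2] max z 145.2 [67. 62. 59.]
  toplayer [519.2 399.8 141.9] ((519.2228393554688, 399.9125061035156), (22.834609985351562, 24.041296005249023), 75.44539642333984)
```

Box: yaw about 26.7°, centre about (533.5, 367). That predicts the knob at (519, 396), and I measured (519, 398). The perch's long axis is about 126° in world. I'll move over the knob at the present height.

Call:
{"name": "step_arm", "arguments": {"increments": [[[0, 0, 0, 0.3, -0.36, 0, -1], [0, 0, 0, 0.63, -0.72, 0, -1], [0, 0, 0, 0.63, -0.72, 0, -1], [0, 0, 0, 0.63, -0.72, 0, -1], [0, 0, 0, 0.63, -0.72, 0, -1]]]}}

```text
clock: 0.6
eef_pos: [265.6, -343.5, 404.4]
eef_rot: [-3.141, 0.0, 0.393]
wrist_force: [0.6, -0.4, 0.7]
finger_gap: 93.7
finger_force: 0.0
```

Call:
{"name": "step_arm", "arguments": {"increments": [[[0, 0, 0, 0.63, -0.72, 0, -1], [0, 0, 0, 0.63, -0.72, 0, -1], [0, 0, 0, 0.63, -0.72, 0, -1], [0, 0, 0, 0.63, -0.72, 0, -1], [0, 0, 0, 0.63, -0.72, 0, -1]]]}}

```text
clock: 1.1
eef_pos: [326.6, -162.1, 404.6]
eef_rot: [3.142, -0.0, 0.393]
wrist_force: [0.4, -0.3, -0.0]
finger_gap: 94.1
finger_force: 0.0
```

Call:
{"name": "step_arm", "arguments": {"increments": [[[0, 0, 0, 0.63, -0.72, 0, -1], [0, 0, 0, 0.63, -0.72, 0, -1], [0, 0, 0, 0.63, -0.72, 0, -1], [0, 0, 0, 0.63, -0.72, 0, -1], [0, 0, 0, 0.63, -0.72, 0, -1]]]}}

```text
clock: 1.6
eef_pos: [387.7, 19.4, 404.6]
eef_rot: [3.142, -0.0, 0.394]
wrist_force: [0.3, -0.6, -0.3]
finger_gap: 94.3
finger_force: 0.0
```

Call:
{"name": "step_arm", "arguments": {"increments": [[[0, 0, 0, 0.63, -0.72, 0, -1], [0, 0, 0, 0.63, -0.72, 0, -1], [0, 0, 0, 0.63, -0.72, 0, -1], [0, 0, 0, 0.63, -0.72, 0, -1], [0, 0, 0, 0.63, -0.72, 0, -1]]]}}

```text
clock: 2.1
eef_pos: [448.9, 200.7, 404.4]
eef_rot: [3.142, 0.0, 0.394]
wrist_force: [-0.3, -1.2, -0.2]
finger_gap: 94.0
finger_force: 0.0
```

```bash
python3 - <<'E'
from h import *
t=load('top0');s=load('scene0')
for n,c in (('top',t),('scene',s)):
    v,u=np.mgrid[:400,:640];z=c['range_z'];d=np.stack([(u-c['mtx'][0,2])/c['mtx'][0,0]*z,(v-c['mtx'][1,2])/c['mtx'][1,1]*z,z],-1)
    W=d@np.array(c['cam_to_world'])[:3,:3].T+np.array(c['cam_to_world'])[:3,3]
    roi=(abs(W[...,0]-500)<95)&(abs(W[...,1]-33)<60)
    g=c['frame'].astype(int)
    print(n,'table z',np.median(W[roi&(g.min(2)>200)][:,2]).round(1))
    m=roi&(W[...,2]>16)&(W[...,2]<45)
    w=W[m];print('rim',len(w),np.median(w,0).round(1),cv2.minAreaRect(w[:,:2].astype(np.float32)))
    f=roi&(g.max(2)<205)&(W[...,2]<12)&(abs(W[...,1]-33)<28)&(abs(W[...,0]-500)<58);w=W[f];print('floor',len(w),np.median(w,0).round(1),cv2.minAreaRect(w[:,:2].astype(np.float32)))
E
```

```text
top table z 0.4
rim 169 [502.8  39.1  28.1] ((501.97857666015625, 37.28561019897461), (132.37899780273438, 65.90055084228516), 7.150035858154297)
floor 815 [ 5.065e+02  3.600e+01 -4.000e-01] ((499.98126220703125, 32.98788070678711), (115.54820251464844, 55.74016571044922), 0.039668817073106766)
scene table z nan
rim 230 [502.7  41.6  25.6] ((503.1940002441406, 39.005462646484375), (134.27291870117188, 69.94930267333984), 7.74017858505249)
floor 858 [ 500.5   32.  -592.2] ((499.83795166015625, 32.861385345458984), (55.52593994140625, 115.62553405761719), 89.98521423339844)
  return _methods._mean(a, axis=axis, dtype=dtype,
  ret = ret.dtype.type(ret / rcount)
```

Call:
{"name": "step_arm", "arguments": {"increments": [[[0, 0, 0, 0.7, -0.77, 0, -1], [0, 0, 0, 0.7, -0.77, 0, -1], [0, 0, 0, 0.7, -0.77, 0, -1], [0, 0, 0, 0.7, -0.77, 0, -1], [0, 0, 0, 0.7, -0.77, 0, -1]]]}}

```text
clock: 2.6
eef_pos: [519.2, 396.7, 404.1]
eef_rot: [3.141, 0.001, 0.394]
wrist_force: [1.1, 0.4, 0.3]
finger_gap: 94.0
finger_force: 0.0
```

Call:
{"name": "step_arm", "arguments": {"increments": [[[0, 0, -0.174, 0, 0, 0, -1], [0, 0, -0.174, 0, 0, 0, -1], [0, 0, -0.174, 0, 0, 0, -1], [0, 0, -0.174, 0, 0, 0, -1], [0, 0, -0.174, 0, 0, 0, -1]]]}}

```text
clock: 3.1
eef_pos: [519.0, 395.0, 404.1]
eef_rot: [-3.141, 0.001, 1.083]
wrist_force: [0.4, -0.2, -0.3]
finger_gap: 94.1
finger_force: 0.0
```

Call:
{"name": "step_arm", "arguments": {"increments": [[[0, 0, -0.174, 0, 0, 0, -1], [0, 0, -0.174, 0, 0, 0, -1], [0, 0, -0.174, 0, 0, 0, -1], [0, 0, -0.174, 0, 0, 0, -1], [0, 0, -0.174, 0, 0, 0, -1]]]}}

```text
clock: 3.6
eef_pos: [519.0, 395.0, 404.1]
eef_rot: [-3.141, 0.0, 1.766]
wrist_force: [-0.6, -0.2, -0.5]
finger_gap: 93.8
finger_force: 0.0
```

Call:
{"name": "step_arm", "arguments": {"increments": [[[0, 0, -0.174, 0, 0, 0, -1], [0, 0, -0.174, 0, 0, 0, -1], [0, 0, 0, 0, 0, 0, -1]]]}}

```text
clock: 3.9
eef_pos: [519.0, 395.0, 404.2]
eef_rot: [-3.141, 0.0, 2.036]
wrist_force: [-0.5, -0.6, -0.3]
finger_gap: 94.0
finger_force: 0.0
```

The pose is within 2 mm of the knob, so I'll descend and grip.

Call:
{"name": "step_arm", "arguments": {"increments": [[[0, 0, 0, 0, 0, 0.6, -1], [0, 0, 0, 0, 0, 0.6, -1], [0, 0, 0, 0, 0, 0.6, -1], [0, 0, 0, 0, 0, 0.4, -1], [0, 0, 0, 0, 0, 0.2, -1]]]}}

```text
clock: 4.4
eef_pos: [518.8, 394.9, 306.8]
eef_rot: [-3.139, 0.0, 2.03]
wrist_force: [0.5, 0.7, 0.8]
finger_gap: 94.0
finger_force: 0.0
```

Call:
{"name": "step_arm", "arguments": {"increments": [[[0, 0, 0, 0, 0, 0, 1], [0, 0, 0, 0, 0, 0, 1], [0, 0, 0, 0, 0, 0, 1], [0, 0, 0, 0, 0, 0, 1], [0, 0, 0, 0, 0, 0, 1]]], "newtons": 30}}

```text
clock: 4.9
eef_pos: [519.0, 395.0, 309.2]
eef_rot: [3.141, -0.0, 2.033]
wrist_force: [0.2, -0.5, 0.5]
finger_gap: 57.6
finger_force: 0.0
```

Call:
{"name": "step_arm", "arguments": {"increments": [[[0, 0, 0, 0, 0, 0, 1], [0, 0, 0, 0, 0, 0, 1], [0, 0, 0, 0, 0, 0, 1]]]}}

```text
clock: 5.2
eef_pos: [519.0, 395.0, 308.7]
eef_rot: [3.142, 0.0, 2.034]
wrist_force: [-0.9, 1.0, 0.3]
finger_gap: 33.4
finger_force: 0.1
```

Call:
{"name": "step_arm", "arguments": {"increments": [[[0, 0, 0, 0, 0, 0, 1], [0, 0, 0, 0, 0, 0, 1], [0, 0, 0, 0, 0, 0, 1], [0, 0, 0, 0, 0, 0, 1]]]}}

```text
clock: 5.6
eef_pos: [520.3, 395.4, 309.8]
eef_rot: [3.132, -0.001, 2.033]
wrist_force: [21.5, 12.1, -4.6]
finger_gap: 25.2
finger_force: 30.0
```

Call:
{"name": "step_arm", "arguments": {"increments": [[[0, 0, 0, 0, 0, -0.08, 1], [0, 0, 0, 0, 0, -0.08, 1], [0, 0, 0, 0, 0, -0.08, 1], [0, 0, 0, 0, 0, -0.08, 1], [0, 0, 0, 0, 0, 0, 1]]]}}

```text
clock: 6.1
eef_pos: [520.3, 395.4, 322.4]
eef_rot: [3.133, -0.001, 2.033]
wrist_force: [22.6, 12.9, -9.3]
finger_gap: 25.1
finger_force: 30.0
```

Lift is 12.6 mm and the spring force is 9.3 N, so the plunger is up. The sideways force says the knob lies about 1.4 mm toward box +x, so I'll relieve that and slide 24 mm along tool x (box +y).

Call:
{"name": "step_arm", "arguments": {"increments": [[[0, 0, 0, 0, 0.035, 0, 1], [0, 0, 0, 0.1, 0, 0, 1], [0, 0, 0, 0.1, 0, 0, 1], [0, 0, 0, 0.1, 0, 0, 1], [0, 0, 0, 0.1, 0, 0, 1]]]}}

```text
clock: 6.6
eef_pos: [514.1, 410.1, 321.4]
eef_rot: [3.136, 0.0, 2.033]
wrist_force: [17.4, 7.2, -9.4]
finger_gap: 25.1
finger_force: 30.0
```

Call:
{"name": "step_arm", "arguments": {"increments": [[[0, 0, 0, 0.1, 0, 0, 1], [0, 0, 0, 0.1, 0, 0, 1], [0, 0, 0, 0, 0, 0, 1], [0, 0, 0, 0, 0, 0, 1]]]}}

```text
clock: 7.0
eef_pos: [510.5, 417.3, 321.5]
eef_rot: [3.136, -0.0, 2.033]
wrist_force: [16.4, 9.1, -9.3]
finger_gap: 25.1
finger_force: 30.0
```

Call:
{"name": "step_arm", "arguments": {"increments": [[[0, 0, 0, 0, 0, 0.08, 1], [0, 0, 0, 0, 0, 0.08, 1], [0, 0, 0, 0, 0, 0.08, 1], [0, 0, 0, 0, 0, 0.06, 1], [0, 0, 0, 0, 0, 0, 1]]]}}

```text
clock: 7.5
eef_pos: [510.6, 417.3, 309.6]
eef_rot: [3.136, -0.0, 2.033]
wrist_force: [16.3, 8.6, -5.1]
finger_gap: 25.0
finger_force: 30.0
```

The spring load is back to its down value at the starting height, so the pin is in the second hole. I'll release, rise and look.

Call:
{"name": "step_arm", "arguments": {"increments": [[[0, 0, 0, 0, 0, 0, -1], [0, 0, 0, 0, 0, 0, -1], [0, 0, 0, 0, 0, 0, -1], [0, 0, 0, 0, 0, 0, -1], [0, 0, 0, 0, 0, 0, -1]]]}}

```text
clock: 8.0
eef_pos: [509.4, 417.1, 309.5]
eef_rot: [-3.141, 0.0, 2.034]
wrist_force: [-0.4, 0.1, -0.3]
finger_gap: 61.4
finger_force: 0.0
```

Call:
{"name": "step_arm", "arguments": {"increments": [[[0, 0, 0, 0, 0, -0.5, -1], [0, 0, 0, 0, 0, -0.5, -1], [0, 0, 0, 0, 0, -0.5, -1], [0, 0, 0, 0, 0, -0.5, -1], [0, 0, 0, 0, 0, -0.4, -1]]]}}

```text
clock: 8.5
eef_pos: [509.4, 417.0, 406.8]
eef_rot: [3.141, -0.0, 2.034]
wrist_force: [0.0, -0.2, -0.3]
finger_gap: 94.0
finger_force: 0.0
```

Call:
{"name": "step_arm", "arguments": {"increments": [[[0, 0, 0, -0.8, 0, 0, -1], [0, 0, 0, -0.8, 0, 0, -1], [0, 0, 0, -0.8, 0, 0, -1], [0, 0, 0, -0.8, 0, 0, -1], [0, 0, 0, 0, 0, 0, -1]]]}}

```text
clock: 9.0
eef_pos: [568.1, 299.6, 405.5]
eef_rot: [-3.142, 0.001, 2.03]
wrist_force: [0.6, 0.6, 0.2]
finger_gap: 94.2
finger_force: 0.0
```

```bash
python3 - <<'E'
from h import *
t=grab('top','top1');s=grab('scene','scene1')
a=cv2.imread('pics/top1.png');b=cv2.imread('pics/scene1.png')
A=cv2.resize(a[145:245,200:280],(400,500),interpolation=cv2.INTER_CUBIC)
B=cv2.resize(b[200:300,215:295],(400,500),interpolation=cv2.INTER_CUBIC)
cv2.imwrite('pics/box1.png',np.hstack([A,B]))
E
```

```text
(no output)
```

View pics/box1.png

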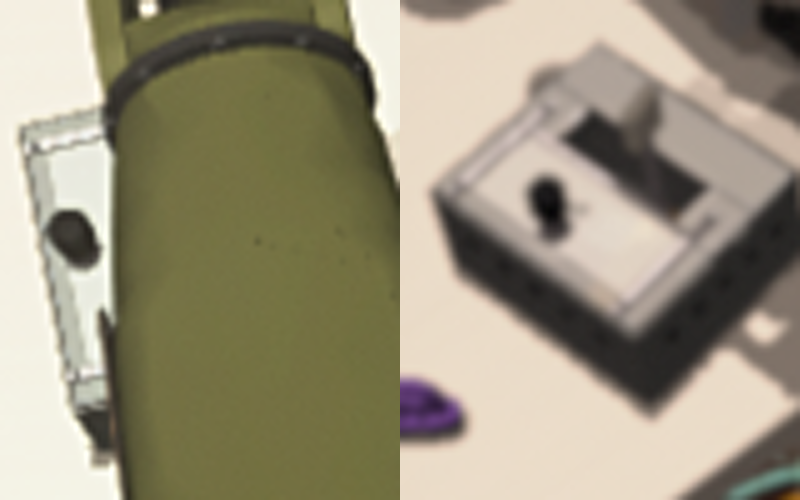

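The shutter is open, the knob sits at the second position (548,205) and the perch is still upright at (640,110). Next I go over the grip, align to 126° and descend.

Call:
{"name": "step_arm", "arguments": {"increments": [[[0, 0, 0, 0.64, -0.065, 0, -1], [0, 0, 0, 0.64, -0.065, 0, -1], [0, 0, -0.108, 0, 0, 0, -1], [0, 0, -0.108, 0, 0, 0, -1], [0, 0, 0, 0, 0, 0.4, -1]]]}}

```text
clock: 9.6
eef_pos: [538.3, 347.5, 391.3]
eef_rot: [3.138, 0.0, 2.208]
wrist_force: [-0.1, 0.1, -0.4]
finger_gap: 93.9
finger_force: 0.0
```

Call:
{"name": "step_arm", "arguments": {"increments": [[[0, 0, 0, 0, 0, 0.5, -1], [0, 0, 0, 0, 0, 0.5, -1], [0, 0, 0, 0, 0, 0.5, -1], [0, 0, 0, 0, 0, 0.34, -1], [0, 0, 0, 0, 0, 0, -1]]]}}

```text
clock: 10.1
eef_pos: [538.6, 346.7, 314.0]
eef_rot: [-3.139, -0.0, 2.204]
wrist_force: [0.0, 0.4, -0.3]
finger_gap: 94.1
finger_force: 0.0
```

Call:
{"name": "step_arm", "arguments": {"increments": [[[0, 0, 0, 0, 0, 0, 0.5], [0, 0, 0, 0, 0, 0, 0.5], [0, 0, 0, 0, 0, 0, 0.5], [0, 0, 0, 0, 0, 0, 0.5], [0, 0, 0, 0, 0, 0, 0.5]]], "newtons": 5}}

```text
clock: 10.6
eef_pos: [539.2, 346.0, 316.2]
eef_rot: [3.141, 0.0, 2.203]
wrist_force: [0.7, -0.0, -0.2]
finger_gap: 57.2
finger_force: 0.0
```

Call:
{"name": "step_arm", "arguments": {"increments": [[[0, 0, 0, -0.08, 0, 0, 1], [0, 0, 0, 0, 0, 0, 1], [0, 0, 0, 0, 0, 0, 1], [0, 0, 0, 0, 0, 0, 1], [0, 0, 0, 0, 0, 0, 1]]]}}

```text
clock: 11.1
eef_pos: [541.0, 343.5, 315.9]
eef_rot: [-3.142, -0.0, 2.203]
wrist_force: [0.1, -0.0, -0.4]
finger_gap: 17.2
finger_force: 0.0
```

Call:
{"name": "step_arm", "arguments": {"increments": [[[0, 0, 0, 0, 0, 0, 1], [0, 0, 0, 0, 0, 0, 1], [0, 0, 0, 0, 0, 0, 1], [0, 0, 0, 0, 0, 0, 1], [0, 0, 0, 0, 0, 0, 1]]]}}

```text
clock: 11.6
eef_pos: [541.0, 343.5, 315.9]
eef_rot: [3.141, -0.0, 2.203]
wrist_force: [-0.4, 0.1, -0.8]
finger_gap: 11.9
finger_force: 5.0
```

Gripped at 11.9 mm with no side load. I'll firm the grip, lift 12 mm and centre in the slot, moving 8 mm toward box +y.

Call:
{"name": "step_arm", "arguments": {"increments": [[[0, 0, 0, 0, 0, 0, 1], [0, 0, 0, 0, 0, 0, 1], [0, 0, 0, 0, 0, -0.1, 1], [0, 0, 0, 0, 0, -0.1, 1], [0, 0, 0, 0, 0, -0.1, 1]]], "newtons": 40}}

```text
clock: 12.1
eef_pos: [541.1, 343.4, 328.3]
eef_rot: [3.141, 0.0, 2.203]
wrist_force: [0.4, -0.5, -1.9]
finger_gap: 11.8
finger_force: 40.0
```

Call:
{"name": "step_arm", "arguments": {"increments": [[[0, 0, 0, 0.1, 0.015, 0, 1], [0, 0, 0, 0.1, 0.015, 0, 1], [0, 0, 0, 0, 0, 0, 1]]]}}

```text
clock: 12.4
eef_pos: [536.9, 351.2, 327.7]
eef_rot: [-3.141, -0.0, 2.204]
wrist_force: [0.7, -1.2, -1.0]
finger_gap: 11.8
finger_force: 40.0
```

Call:
{"name": "step_arm", "arguments": {"increments": [[[0, 0, 0.17, 0, 0, 0, 1], [0, 0, 0.17, 0, 0, 0, 1], [0, 0, 0.17, 0, 0, 0, 1], [0, 0, 0.17, 0, 0, 0, 1], [0, 0, 0.17, 0, 0, 0, 1]]]}}

```text
clock: 12.9
eef_pos: [537.2, 350.7, 327.6]
eef_rot: [-3.141, 0.0, 1.53]
wrist_force: [0.4, 0.5, -0.7]
finger_gap: 11.7
finger_force: 40.0
```

Call:
{"name": "step_arm", "arguments": {"increments": [[[0, 0, 0.17, 0, 0, 0, 1], [0, 0, 0.17, 0, 0, 0, 1], [0, 0, 0.17, 0, 0, 0, 1], [0, 0, 0.17, 0, 0, 0, 1], [0, 0, 0.17, 0, 0, 0, 1]]]}}

```text
clock: 13.4
eef_pos: [537.2, 350.7, 327.6]
eef_rot: [-3.141, 0.0, 0.863]
wrist_force: [-0.3, -0.1, -1.4]
finger_gap: 12.0
finger_force: 40.0
```

Call:
{"name": "step_arm", "arguments": {"increments": [[[0, 0, 0.17, 0, 0, 0, 1], [0, 0, 0.17, 0, 0, 0, 1], [0, 0, 0.17, 0, 0, 0, 1], [0, 0, 0, 0, 0, 0, 1]]]}}

```text
clock: 13.8
eef_pos: [537.2, 350.7, 327.6]
eef_rot: [-3.142, 0.0, 0.466]
wrist_force: [0.8, 0.2, -1.9]
finger_gap: 11.7
finger_force: 40.0
```

Call:
{"name": "step_arm", "arguments": {"increments": [[[0, 0, 0, -0.25, 0, 0, 1], [0, 0, 0, -0.25, 0, 0, 1], [0, 0, 0, -0.25, 0, 0, 1], [0, 0, 0, 0, 0, 0, 1]]]}}

```text
clock: 14.2
eef_pos: [510.0, 336.9, 327.9]
eef_rot: [-3.142, 0.0, 0.472]
wrist_force: [-0.4, -0.1, -0.8]
finger_gap: 11.6
finger_force: 40.0
```

```bash
python3 - <<'E'
from h import *
t=grab('top','top2');s=grab('scene','scene2')
a=cv2.imread('pics/top2.png');b=cv2.imread('pics/scene2.png')
A=cv2.resize(a[145:245,200:280],(400,500),interpolation=cv2.INTER_CUBIC)
B=cv2.resize(b[200:300,215:295],(400,500),interpolation=cv2.INTER_CUBIC)
cv2.imwrite('pics/box2.png',np.hstack([A,B]))
st=manip.read_state();print(st['eef_pos'],st['eef_rot'],st['wrist_force'])
E
```

```text
[510.66190204 337.23171977 328.01200346] [-3.14152456e+00 -3.17873802e-04  4.70012376e-01] [ 0.79973628  0.08983768 -1.06433309]
```

View pics/box2.png

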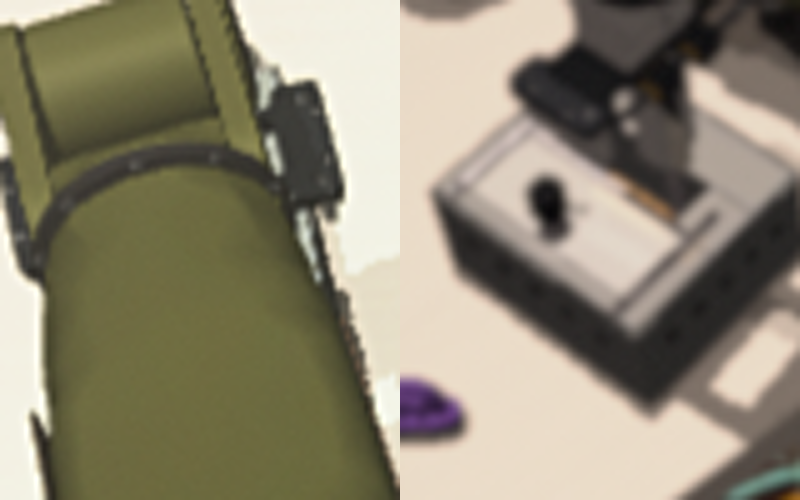

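The brown foot lies along the slot, (615,180) to (675,218), parallel to the shutter edge. I'll draw it up gently and watch the force.

Call:
{"name": "step_arm", "arguments": {"increments": [[[0, 0, 0, 0, 0, -0.25, 1], [0, 0, 0, 0, 0, -0.25, 1], [0, 0, 0, 0, 0, -0.25, 1], [0, 0, 0, 0, 0, -0.25, 1], [0, 0, 0, 0, 0, 0, 1]]]}}

```text
clock: 14.8
eef_pos: [510.6, 337.2, 369.9]
eef_rot: [-3.141, -0.003, 0.468]
wrist_force: [1.1, 0.9, -2.2]
finger_gap: 11.6
finger_force: 40.0
```

Call:
{"name": "step_arm", "arguments": {"increments": [[[0, 0, 0, 0, 0, -0.12, 1], [0, 0, 0, 0, 0, -0.12, 1], [0, 0, 0, 0, 0, -0.12, 1], [0, 0, 0, 0, 0, -0.12, 1], [0, 0, 0, 0, 0, 0, 1]]]}}

```text
clock: 15.3
eef_pos: [510.5, 337.1, 387.9]
eef_rot: [-3.142, -0.001, 0.468]
wrist_force: [0.2, -0.1, -1.9]
finger_gap: 11.8
finger_force: 40.0
```

Call:
{"name": "step_arm", "arguments": {"increments": [[[0, 0, 0, 0, 0, -0.15, 1], [0, 0, 0, 0, 0, -0.2, 1], [0, 0, 0, 0, 0, -0.3, 1], [0, 0, 0, 0, 0, -0.3, 1], [0, 0, 0, 0, 0, -0.3, 1]]]}}

```text
clock: 15.8
eef_pos: [510.4, 337.1, 438.5]
eef_rot: [-3.142, -0.001, 0.468]
wrist_force: [-1.1, 1.0, -0.7]
finger_gap: 11.7
finger_force: 40.0
```

Call:
{"name": "step_arm", "arguments": {"increments": [[[0, 0, 0, 0, 0, 0, 1], [0, 0, 0, 0, 0, 0, 1]]]}}

```text
clock: 16.0
eef_pos: [510.5, 337.1, 437.1]
eef_rot: [-3.142, -0.0, 0.468]
wrist_force: [-0.1, -0.5, -1.1]
finger_gap: 11.8
finger_force: 40.0
```

```bash
python3 - <<'E'
from h import *
s=grab('scene','scene3')
b=cv2.imread('pics/scene3.png')
cv2.imwrite('pics/c3.png',cv2.resize(b[170:290,215:375],(800,600),interpolation=cv2.INTER_CUBIC))
E
```

```text
(no output)
```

View pics/c3.png

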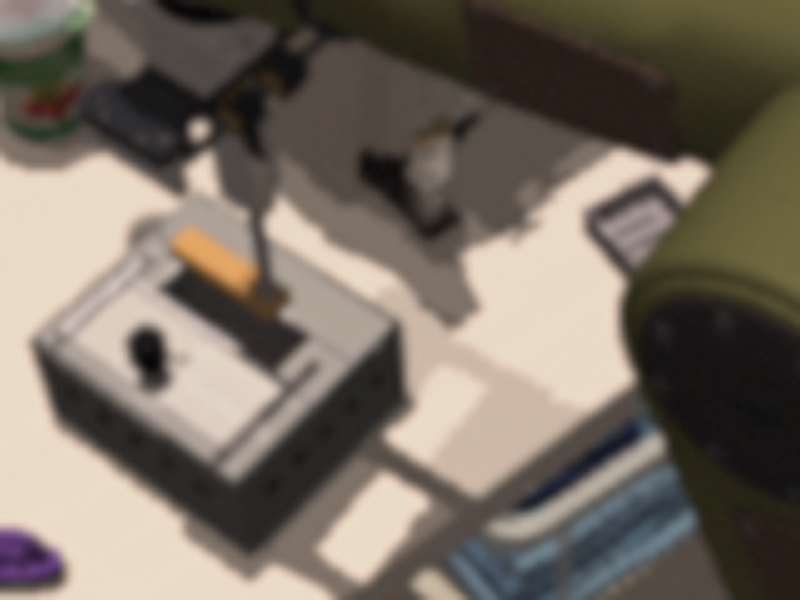

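The perch is out, foot level, with its toe toward box +x, upper left at (185,240); the shutter still looks open. Next I carry it to the tray: stem target (468, 34), yaw 0.13.

Call:
{"name": "step_arm", "arguments": {"increments": [[[0, 0, 0, -0.3, 0.4, 0, 1], [0, 0, 0, -0.436, 0.63, 0, 1], [0, 0, 0, -0.436, 0.63, 0, 1], [0, 0, 0, -0.436, 0.63, 0, 1], [0, 0, 0, -0.436, 0.63, 0, 1]]]}}

```text
clock: 16.55
eef_pos: [489.8, 194.8, 436.4]
eef_rot: [-3.141, 0.001, 0.468]
wrist_force: [0.4, -0.3, -0.5]
finger_gap: 11.4
finger_force: 40.0
```

Call:
{"name": "step_arm", "arguments": {"increments": [[[0, 0, 0, -0.436, 0.63, 0, 1], [0, 0, 0, -0.436, 0.63, 0, 1], [0, 0, 0, -0.436, 0.63, 0, 1], [0, 0, 0, -0.436, 0.63, 0, 1], [0, 0, 0, -0.436, 0.63, 0, 1]]]}}

```text
clock: 17.05
eef_pos: [468.7, 43.0, 436.6]
eef_rot: [-3.141, 0.001, 0.468]
wrist_force: [1.3, 0.8, -1.1]
finger_gap: 11.8
finger_force: 40.0
```

Call:
{"name": "step_arm", "arguments": {"increments": [[[0, 0, 0, -0.136, 0.22, 0, 1], [0, 0, 0.144, 0, 0, 0, 1], [0, 0, 0.144, 0, 0, 0, 1], [0, 0, 0.144, 0, 0, 0, 1], [0, 0, 0, 0, 0, 0, 1]]]}}

```text
clock: 17.55
eef_pos: [468.4, 34.3, 436.7]
eef_rot: [-3.141, 0.001, 0.127]
wrist_force: [0.0, -0.6, -2.0]
finger_gap: 11.7
finger_force: 40.0
```

Call:
{"name": "step_arm", "arguments": {"increments": [[[0, 0, 0, 0, 0, 0.4, 1], [0, 0, 0, 0, 0, 0.4, 1], [0, 0, 0, 0, 0, 0.4, 1], [0, 0, 0, 0, 0, 0.3, 1], [0, 0, 0, 0, 0, 0, 1]]]}}

```text
clock: 18.05
eef_pos: [468.1, 34.1, 375.6]
eef_rot: [-3.141, 0.003, 0.13]
wrist_force: [0.6, 0.5, -1.3]
finger_gap: 11.5
finger_force: 40.0
```

```bash
python3 - <<'E'
from h import *
t=grab('top','top4');s=grab('scene','scene4')
a=cv2.imread('pics/top4.png');b=cv2.imread('pics/scene4.png')
A=cv2.resize(a[165:265,305:385],(400,500),interpolation=cv2.INTER_CUBIC)
B=cv2.resize(b[160:260,300:380],(400,500),interpolation=cv2.INTER_CUBIC)
cv2.imwrite('pics/c4.png',np.hstack([A,B]))
E
```

```text
(no output)
```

View pics/c4.png

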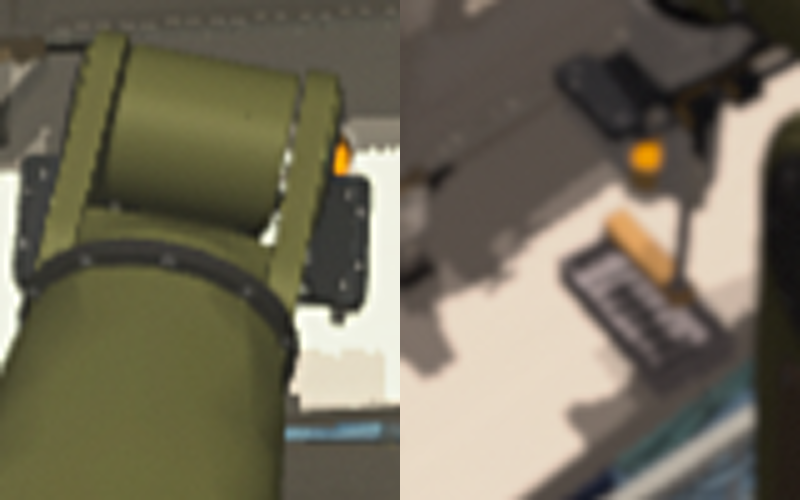

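The perch hangs above the tray, foot from (612,215) to (688,298), parallel to the tray's sides. I'll check the foot's position with a colour mask.

```bash
python3 - <<'E'
from h import *
s=load('scene4');f=s['frame'].astype(int)
m=(f[...,0]-f[...,2]>50);m[:205]=0;m[240:]=0;m[:,:330]=0;m[:,375:]=0
m[:,:]&=(f[...,1]<200)
k,l,st,ce=cv2.connectedComponentsWithStats(m.astype(np.uint8))
c=np.array([502.5,38]);a=.13;R=np.array([[np.cos(a),np.sin(a)],[-np.sin(a),np.cos(a)]])
for i in range(1,k):
    if st[i,4]<15: continue
    v,u=np.nonzero(l==i);P=np.array([onz(s,x,y,79) for x,y in zip(u,v)])[:,:2]
    L=(P-c)@R.T;print(st[i],L.min(0).round(),L.max(0).round(),cv2.minAreaRect(P.astype(np.float32)))
    D=np.array([dep(s,x,y) for x,y in zip(u,v)]);print(np.percentile(D,[5,50,95],axis=0).round(1))
E
```

```text
[341 205  14  12  91] [-29. -13.] [35. 13.] ((506.0505065917969, 37.68518829345703), (64.62577819824219, 25.792518615722656), 10.183664321899414)
[[471.1  28.9  73.4]
 [505.4  41.6  81.5]
 [536.   52.6  87.6]]
```

The foot is centred across the tray (±13 mm) and its height agrees. Lowering; contact is expected near TCP z = 315.

Call:
{"name": "step_arm", "arguments": {"increments": [[[0, 0, 0, 0, 0, 0.3, 1], [0, 0, 0, 0, 0, 0.3, 1], [0, 0, 0, 0, 0, 0.3, 1], [0, 0, 0, 0, 0, 0.2, 1], [0, 0, 0, 0, 0, 0.15, 1]]]}}

```text
clock: 18.65
eef_pos: [468.2, 33.9, 326.0]
eef_rot: [-3.141, 0.001, 0.128]
wrist_force: [0.2, -0.6, -1.9]
finger_gap: 11.5
finger_force: 40.0
```

Call:
{"name": "step_arm", "arguments": {"increments": [[[0, 0, 0, 0, 0, 0.1, 1], [0, 0, 0, 0, 0, 0.06, 1], [0, 0, 0, 0, 0, 0.05, 1], [0, 0, 0, 0, 0, 0.03, 1], [0, 0, 0, 0, 0, 0, 1]]]}}

```text
clock: 19.15
eef_pos: [468.2, 33.9, 317.5]
eef_rot: [3.142, -0.0, 0.128]
wrist_force: [0.5, 1.4, -2.4]
finger_gap: 11.6
finger_force: 40.0
```

Call:
{"name": "step_arm", "arguments": {"increments": [[[0, 0, 0, 0, 0, 0.03, 1], [0, 0, 0, 0, 0, 0.03, 1], [0, 0, 0, 0, 0, 0, 1]]]}}

```text
clock: 19.45
eef_pos: [468.2, 33.9, 314.9]
eef_rot: [-3.142, 0.0, 0.128]
wrist_force: [-0.1, 0.1, -1.3]
finger_gap: 11.9
finger_force: 40.0
```

Call:
{"name": "step_arm", "arguments": {"increments": [[[0, 0, 0, 0, 0, 0.02, 1], [0, 0, 0, 0, 0, 0, 1]]]}}

```text
clock: 19.65
eef_pos: [468.2, 33.9, 314.8]
eef_rot: [3.142, -0.0, 0.128]
wrist_force: [-3.7, -0.2, 5.8]
finger_gap: 11.6
finger_force: 40.0
```

Contact (Fz +5.8 N). I'll release gently and rise.

Call:
{"name": "step_arm", "arguments": {"increments": [[[0, 0, 0, 0, 0, 0, 1], [0, 0, 0, 0, 0, 0, -1], [0, 0, 0, 0, 0, 0, -1], [0, 0, 0, 0, 0, 0, -1], [0, 0, 0, 0, 0, 0, -1]]], "newtons": 5}}

```text
clock: 20.15
eef_pos: [468.3, 33.9, 314.2]
eef_rot: [-3.142, 0.0, 0.128]
wrist_force: [-0.8, 0.1, -0.5]
finger_gap: 40.3
finger_force: 0.0
```

Call:
{"name": "step_arm", "arguments": {"increments": [[[0, 0, 0, 0, 0, 0, -1], [0, 0, 0, 0, 0, 0, -1], [0, 0, 0, 0, 0, -0.3, -1], [0, 0, 0, 0, 0, -0.6, -1], [0, 0, 0, 0, 0, -0.6, -1]]]}}

```text
clock: 20.65
eef_pos: [468.2, 33.9, 375.7]
eef_rot: [-3.142, 0.0, 0.128]
wrist_force: [-0.3, -1.3, -0.1]
finger_gap: 80.6
finger_force: 0.0
```

Call:
{"name": "step_arm", "arguments": {"increments": [[[0, 0, 0, 0, 0, -0.8, -1], [0, 0, 0, 0, 0, -0.8, -1], [0, 0, 0, 0, 0.8, -0.4, -1], [0, 0, 0, 0, 0.8, 0, -1], [0, 0, 0, 0, 0.8, 0, -1]]]}}

```text
clock: 21.15
eef_pos: [480.2, -62.3, 455.9]
eef_rot: [3.141, -0.002, 0.129]
wrist_force: [0.9, 0.0, -0.5]
finger_gap: 93.7
finger_force: 0.0
```

Call:
{"name": "step_arm", "arguments": {"increments": [[[0, 0, 0, 0, 0.8, 0, -1], [0, 0, 0, 0, 0.8, 0, -1], [0, 0, 0, 0, 0.8, 0, -1], [0, 0, 0, 0, 0, 0, -1]]]}}

```text
clock: 21.55
eef_pos: [492.7, -159.2, 454.8]
eef_rot: [3.141, -0.0, 0.125]
wrist_force: [0.5, 0.6, 0.8]
finger_gap: 94.0
finger_force: 0.0
```

```bash
python3 - <<'E'
from h import *
t=grab('top','top5');s=grab('scene','scene5')
a=cv2.imread('pics/top5.png');b=cv2.imread('pics/scene5.png')
A=cv2.resize(a[150:270,205:365],(400,300),interpolation=cv2.INTER_CUBIC)
A2=cv2.resize(a[185:260,310:410],(400,300),interpolation=cv2.INTER_CUBIC)
B=cv2.resize(b[200:275,220:320],(400,300),interpolation=cv2.INTER_CUBIC)
B2=cv2.resize(b[180:255,310:410],(400,300),interpolation=cv2.INTER_CUBIC)
cv2.imwrite('pics/c5.png',np.vstack([np.hstack([A,A2]),np.hstack([B,B2])]))
print(manip.read_state()['wrist_force'])
E
```

```text
[-0.17848508  0.26879232 -0.14456425]
```

View pics/c5.png

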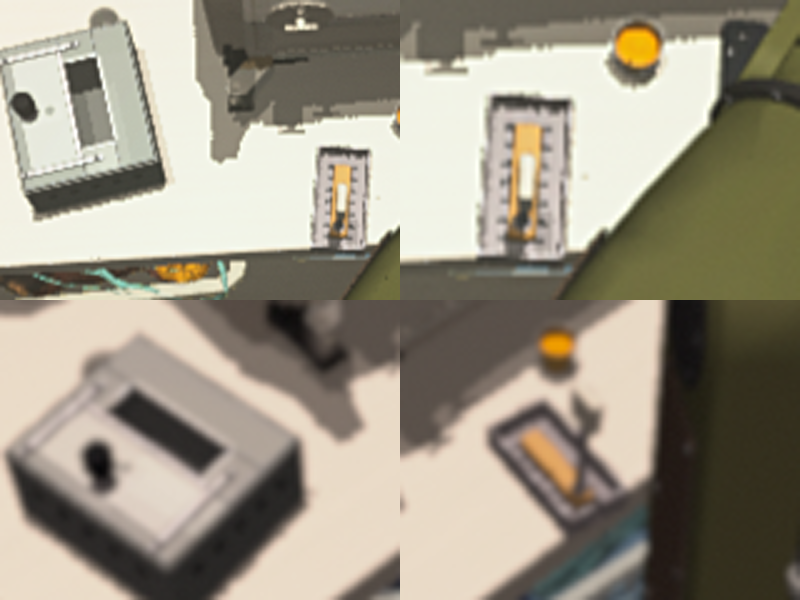

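The perch stands upright with its foot centred inside the tray: top right panel, foot from (525,125) to (522,238). The box is open with the knob at the second hole, and the arm is clear. Handing in.

```bash
python3 -c "
from h import *
print(workorder.sign_off())"
```

```text
the job is handed in; nothing more can be done
None
```

I handed the job in at about 22 s of the 61 s: the shutter is open with the plunger in its second hole, and the perch stands upright on its foot in the wash tray; nothing else looked moved in the last pictures, and the hand-in returned no score.

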